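# Make up two sewing kits from the stock

### The arm

A 6-joint arm with a two-finger parallel gripper is mounted at the origin on the work surface. World frame = base frame: x ahead of the robot, y to its left, z up, the work surface at z = 0. Lengths are in m, angles in rad, forces in N, time in s.
With the tool pointing down it reaches from about 0.35 to 0.775 m from the base axis. Payload 5.5 kg.
Tool frame: the origin (TCP) lies at the very end of the fingers, on their centre line; the grasp point (between the pads) lies 19 mm behind it; z points along the fingers, y is the direction in which the jaws open and shut (so a half turn about z gives the same grasp; the last joint's range is limited). The gripper opens to 85 mm and grips with 20 to 120 N. Pads are 22 mm wide; open, the fingers measure 114 mm over their backs; the gripper's body (76 mm by 85 mm) begins 54 mm behind the grasp point. The pads swing forward as they close: fully open they stand 13 mm farther back than shut.
Start: joints at [-1.469, 0.313, 0.046, 1.304, 0, 1.431], TCP at [0.138, -0.558, 0.231] pointing down, gripper open.
Joint ranges: [-2.76, 2.76], [-0.86, 1.69], [-1.03, 1.26], [-2.2, 2.34], [-1.47, 1.5], [-3.14, 3.14]. Speed limits (rad/s): [2.57, 2.57, 3.14, 3.14, 3.14, 3.14].

### API

Orientations are given as a unit quaternion [w, x, y, z].
In Python, from workcell import get_state, read_camera, hand_in, find_in, silhouettes gives the robot as it stands. The module is installed in compiled form; this text tells all that it offers.
- The arm moves only by the tool send_rows, never from a script. Its argument "deltas" is a list that holds one entry, the list of rows, each a list of 6 numbers: the shift along the world's x, y, z in cm, then the turn, a rotation vector about the world's x, y, z in degrees. In form: [[[dx, dy, dz, wx, wy, wz], ...]]. A call has 1 to 12 rows; each row is the pose to reach, as a shift and turn from the pose commanded when the call began; what a row does not reach only later rows make up. A row lasts 1/10 s, in which the tool goes at most 50 mm and 8.59 degrees, less where a joint would pass 70% of its speed; a pose out of reach is approached as far as the arm can. A call with a gripper value outside its range is refused whole. "jaw" is the opening, from -1 (shut) to 1 (fully open), so that 0 is half open, set as the call begins (left out, the last holds). The fingers move at their own pace and stop on an object; "force" is the grip in N (left out, the last holds). Time passes only in rows, so rows that repeat a pose let the fingers close. It gives the time, the measured TCP pose, the force and the opening at its end, in the units of the state.
- get_state(): the state, without advancing time (a new reading comes with each control period).
- read_camera(name): name is "scene" or "top"; returns a dict with "img" (480x640x3 uint8, red, green, blue), "z_map" (480x640 float32, m along the optical axis (not along the pixel's ray), 0 where there is no reading), "vfov" (degrees; the focal length in pixels is half the picture's height over the tangent of half this angle, whatever the lens; pixels are square), "cx", "cy" (the principal point, pixels), "R" (3x3) and "t" (3): a world point X has camera coordinates R X + t. Camera axes: x right, y down, z forward; pixel columns grow to the right and rows downward; lengths in m; the calibration is good to about 2 mm. A picture is of the moment at which its call begins.
- hand_in(): hands the job in, once; it reports no verdict.
Trained networks look in a picture, given as the dict that the camera call returned (one of the last four; its "shot" number tells which), for a name from the list of things; names that differ only in an ending like _2 or _b are one class to them, and where a whole thing is asked for, a point or a joint stands for the part that bears it (a point fixed in the world has none). Each returns a list of dicts, best first, with "conf" (0 to 1); they miss things now and then, are a little off and sometimes report something else, mostly with a low value. They report only what shows in the picture. A call takes as long as a camera call.
- find_in(picture, thing): "box" ([centre column, centre row, width, height] in pixels, round what is visible of it).
- silhouettes(picture, thing): "mask" (480x640 bool, what is visible of it) and "box" ([centre column, centre row, width, height] in pixels, round what is visible of it).
The state is a dict: "clock": time; "joint_pos": joint angles; "qvel": joint speeds; "tau": joint torques, N m; "tcp_pos": TCP position; "orientation": TCP orientation; "wrist_force": force on the tool from outside, world axes, zero at the start; "ft_torque": the same for the moment, N m; "finger_gap": finger opening in m.
Only numpy, scipy, OpenCV 4.12 (cv2) and the standard library are available. Lean on these libraries where they do the work, as an engineer would, in place of code of your own. Each camera call takes 0.05 s, during which the arm holds its last target.

### The job

Make up the two sewing kits: the needle tin and the short cotton reel go in the tray with two pockets; the tall thread tube, the bobbin box and the steel pattern weight go in the tray with three pockets, one thing to each pocket, in any order, standing upright on the pocket floor. The bobbin box stands close behind the tall tube in the stock lane, so the tube has to come out before the box can be grasped. Leave the pin tin and the button jar standing where they are.

Things in the scene. Friction and masses are not known exactly. Their poses are not given: they have to be found in the camera images.
- tray2: Light wooden kit tray with two pockets in a row, fastened to the table. 88 mm (x) by 172 mm (y). Floor 4 mm thick; rims and divider 4 mm thick, their tops 14 mm above the table. Pockets 80 x 80 mm inside, centres at y = -42 and +42 mm. Origin: centre of its underside, on the table; y along the row.
- tray3: Light wooden kit tray, longer, with three pockets in a row, fastened to the table. 88 mm (x) by 256 mm (y). Floor 4 mm thick; rims and dividers 4 mm thick, their tops 14 mm above the table. Pockets 80 x 80 mm inside, centres at y = -84, 0 and +84 mm. Origin: centre of its underside, on the table; y along the row.
- lane: Plywood stock lane, fastened to the table: base plate 160 mm (x) by 72 mm (y), 4 mm thick, walls along both sides 5 mm thick, 40 mm high above the table, 62 mm apart inside; open at both ends. Origin: centre of its underside; x along the lane. The tall tube stands in it at x = -41 mm, the bobbin box behind it at x = 18 mm (11 mm gap), 39 mm of free plate behind the box.
- tube: Tall tube of thread, upright and round: foot flange 50 mm across and 4 mm high, pale wound body 44 mm across up to 84 mm, grey core end 20 mm across up to 94 mm. At the start it stands on the lane's base plate in front of the bobbin box, whose top is 48 mm above the same plate. About 110 g. Origin: centre of its underside; z up its axis.
- bobbin_box: Grey plastic bobbin box with a black lid (closed, rigid), 46 x 46 mm, 48 mm high, about 90 g. At the start it stands on the lane's base plate behind the tall tube, square to the lane within 0.05 rad, about 8 mm from either side wall. Origin: centre of its underside; x along the lane at the start, z up.
- reel: Short wooden cotton reel, standing upright: wooden end flanges 44 mm across and 8 mm thick, thread between them 40 mm across, 48 mm high in all, about 50 g. Origin: centre of its underside; z up its axis.
- weight: Steel pattern weight: disc 52 mm across and 20 mm high with an upright dark knob 24 mm across on its centre, from 20 to 58 mm above the underside; about 320 g. Origin: centre of its underside; z up its axis.
- needle_tin: Plain bright metal needle tin (closed, one rigid piece), standing on end: 28 mm (its x) by 52 mm (its y), 62 mm high, about 80 g. Origin: centre of its underside; z up.
- pin_tin: Low round brass pin tin, 62 mm across and 28 mm high, loose, to be left where it stands. Origin: centre of its underside.
- jar: Glass button jar with a steel lid, about 56 mm across and 70 mm high, loose, to be left where it stands. Origin: centre of its underside.

How it is judged:
By the outcome, as a careful person would: the job done as asked, in the order asked, and still so for the second after the job is handed in, with the robot touching nothing.
It also fails if it takes over 112 s, if anything falls off the work surface, if the arm or the gripper's body presses on something with over 40 N, if the wrist force passes 120 N, or if a joint passes its speed limit or range.

## Working session

There is one attempt and no reset: what is moved stays moved. The work goes in short steps, Python scripts to look and compute and a tool call to move; the robot and the scene stay as the last step left them, time stands still between calls to the robot, and variables do not carry over. Pictures are saved under pics/ and viewed, and the job is handed in when it is done.

Besides the shell and the picture viewer there is one more tool, called after "Request:" in YAML: its name, and indented under it one key for each argument. send_rows: Moves the arm, as the interface text tells. Its arguments: {"type":"object","properties":{"deltas":{"type":"array","items":{"type":"array","items":{"type":"array","items":{"type":"number"}}}},"jaw":{"type":"number"},"force":{"type":"number"}},"required":["deltas"]}

```bash
mkdir -p pics; cat > h.py <<'E'
import numpy as np, cv2
from workcell import *
def pts(p,mask=None):
    z=p["z_map"]; f=240/np.tan(np.radians(p["vfov"])/2)
    v,u=np.nonzero((z>0)&(mask if mask is not None else True))
    d=z[v,u]; X=np.c_[(u-p["cx"])/f*d,(v-p["cy"])/f*d,d]
    R=np.array(p["R"]);t=np.array(p["t"])
    return (X-t)@R,u,v
def proj(p,X):
    f=240/np.tan(np.radians(p["vfov"])/2)
    c=np.asarray(X)@np.array(p["R"]).T+np.array(p["t"])
    return np.c_[c[:,0]/c[:,2]*f+p["cx"],c[:,1]/c[:,2]*f+p["cy"]]
def save(p,n): cv2.imwrite("pics/"+n,p["img"][:,:,::-1])
E
python3 - <<'E'
from h import *
s=get_state();print(s)
for c in ("top","scene"):
    p=read_camera(c);save(p,c+"0.png");print(c,p["vfov"],p["cx"],p["cy"],p["R"],p["t"])
    for n in "tray2 tray3 lane tube bobbin_box reel weight needle_tin pin_tin jar".split():
        for o in silhouettes(p,n)[:2]:
            if o["conf"]<.3: continue
            X,u,v=pts(p,o["mask"])
            zt=np.percentile(X[:,2],97); 
            T=X[X[:,2]>zt-.006]
            r=cv2.minAreaRect((T[:,:2]*1000).astype(np.float32))
            print(n,round(o["conf"],2),np.round(o["box"]),"ztop",round(zt,4),"rect",np.round(r[0],1),np.round(r[1],1),round(r[2],1))
E
```

```text
{'clock': 0.0, 'joint_pos': array([-1.46860600e+00,  3.14005302e-01,  4.49555797e-02,  1.30365273e+00,
       -2.22954204e-05,  1.43121159e+00]), 'qvel': array([ 0.00079529,  0.00033608,  0.00086745,  0.00037979, -0.00092494,
       -0.00047941]), 'tau': array([-4.97424971e-04, -4.80624747e+01,  2.98533458e+01,  1.93599978e-02,
       -1.43660513e-04,  8.02931993e-06]), 'tcp_pos': array([ 0.13760652, -0.5577287 ,  0.23039656]), 'orientation': array([-9.53105320e-04,  9.92701544e-01,  1.20593264e-01,  6.67282584e-06]), 'wrist_force': array([-0.26634956, -0.80473602, -0.15556445]), 'ft_torque': array([ 0.01426325, -0.04908657,  0.0023255 ]), 'finger_gap': 0.08502508637249097}
top 53.76029511350182 319.1797395222914 240.73171843799597 [[-0.02299975 -0.99969609 -0.00887376]
 [-0.98895142  0.02405096 -0.14627592]
 [ 0.14644489  0.00541141 -0.98920403]] [-0.00304039  0.54918795  1.0300685 ]
tray2 0.87 [254. 277. 114.  39.] ztop 0.0162 rect [479.7 140.9] [256.5  87.9] 87.5
tray2 0.56 [380. 268.  74.  41.] ztop 0.0166 rect [ 484.2 -156.8] [172.4  88.3] 86.0
tray3 0.87 [254. 277. 114.  39.] z
[... 1557 characters left out ...]
[ 528.3 -375.2] [159.4  72.4] 6.6
tube 0.69 [142. 245.  30.  35.] ztop 0.0989 rect [ 485.4 -383.5] [25.9 22. ] 16.3
bobbin_box 0.79 [151. 279.  33.  41.] ztop 0.0553 rect [ 543.7 -371.9] [50.5 45.8] 3.7
reel 0.81 [224. 304.  25.  34.] ztop 0.0514 rect [ 629.  -242.1] [41.9 44.8] 86.1
weight 0.79 [339. 288.  24.  29.] ztop 0.0599 rect [627.4 -10.4] [21.4 24.6] 77.8
needle_tin 0.78 [407. 281.  28.  39.] ztop 0.0652 rect [647.6 123. ] [30.5 54.2] 27.3
pin_tin 0.55 [283. 297.  36.  32.] ztop 0.0319 rect [ 629.4 -125.5] [60.2 62. ] 81.5
pin_tin 0.37 [150. 278.  33.  37.] ztop 0.0553 rect [ 544.2 -371.6] [49.4 45.4] 3.8
jar 0.86 [462. 262.  29.  40.] ztop 0.0732 rect [625.7 242.6] [47.2 49.5] 72.5
```

View pics/top0.png

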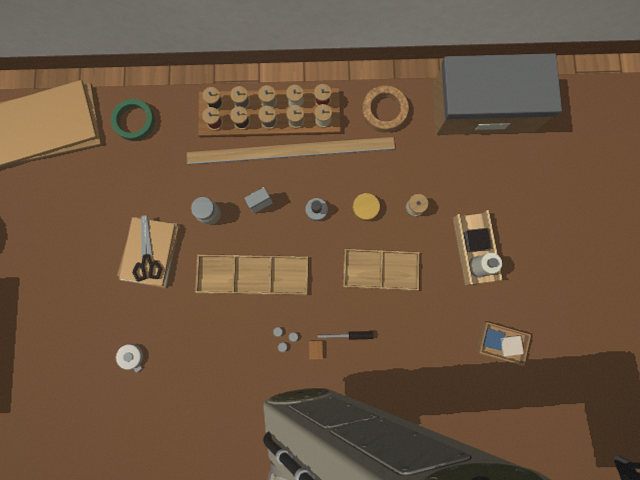

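View pics/scene0.png

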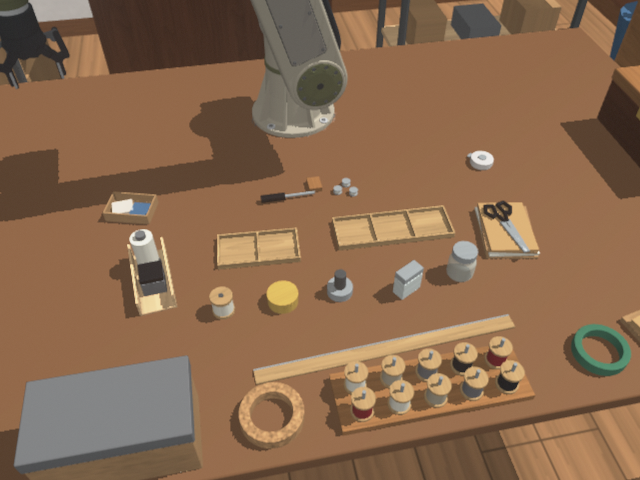

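The networks agree with both pictures: trays at (254,277) and (380,268), lane at (476,249) with the tube in front of the box, and reel, pin tin, weight, needle tin and jar along row 205 of the top view. I'll start with the tube, gripping across the lane above the walls.

Request:
send_rows:
  deltas:
    - [[3.5,1.8,0,0,0,-0.7],[7,3.5,0,0,0,-1.5],[11,5.6,-1,0,0,-2.3],[15,7.6,-2,0,0,-3.2],[19,9.6,-3,0,0,-4],[23,11.6,-4,0,0,-5],[27,13.7,-5,0,0,-6],[31,15.7,-6,0,0,-7],[33.5,17,-6.6,0,0,-7.3],[35,17.7,-7,0,0,-7.4],[35,17.7,-7,0,0,-7.4],[35,17.7,-7,0,0,-7.4]]
  jaw: 1

```text
clock: 2.3
tcp_pos: [0.4872, -0.3816, 0.1613]
orientation: [0.0, 0.998, 0.056, -0.0]
wrist_force: [-0.5, -0.4, -0.2]
finger_gap: 0.0855
```

```bash
python3 - <<'E'
from h import *
s=get_state();print(s["clock"],s["tcp_pos"],s["orientation"],s["joint_pos"],s["wrist_force"])
p=read_camera("scene");save(p,"s1.png")
for o in silhouettes(p,"tube")[:1]:
    X,u,v=pts(p,o["mask"]);print(o["conf"])
    B=X[(X[:,2]>.05)&(X[:,2]<.08)]; 
    from scipy.optimize import least_squares
    r=least_squares(lambda q:np.hypot(B[:,0]-q[0],B[:,1]-q[1])-.022,[.487,-.381],loss="soft_l1",f_scale=.001);print(len(B),r.x,np.abs(r.fun).mean())
E
```

```text
2.3 [ 0.48720775 -0.38163965  0.1613243 ] [ 1.20339515e-04  9.98411120e-01  5.63479874e-02 -3.54855236e-04] [-7.93775872e-01  4.24972295e-01  3.67396705e-02  1.18285118e+00
 -6.92079881e-04  2.23506118e+00] [-0.50972847 -0.40374101 -0.18674732]
0.94
228 [ 0.48450133 -0.38234313] 0.0010939420523862998
```

Request:
send_rows:
  deltas:
    - [[-0.1,0,-2,0,0,0],[-0.1,0,-5,0,0,0],[-0.1,0,-8,0,0,0],[-0.1,0,-10,0,0,0],[-0.1,0,-10.6,0,0,0],[-0.1,0,-10.6,0,0,0]]

```text
clock: 3.0
tcp_pos: [0.4855, -0.3817, 0.055]
orientation: [-0.0, 0.998, 0.055, -0.001]
wrist_force: [-0.9, 0.6, 0.6]
finger_gap: 0.0854
```

Request:
send_rows:
  deltas:
    - [[0,0,0,0,0,0],[0,0,0,0,0,0],[0,0,0,0,0,0],[0,0,0,0,0,0],[0,0,0,0,0,0],[0,0,0,0,0,0],[0,0,0,0,0,0],[0,0,0,0,0,0]]
  jaw: -1
  force: 35

```text
clock: 3.8
tcp_pos: [0.4874, -0.3819, 0.0568]
orientation: [0.001, 0.998, 0.056, 0.001]
wrist_force: [-1.9, 0.1, 6.6]
finger_gap: 0.043
```

Request:
send_rows:
  deltas:
    - [[0,0,0.5,0,0,0],[0,0,1.5,0,0,0],[0,0,3.5,0,0,0],[0,0,6,0,0,0],[0,0,8,0,0,0],[0,0,9,0,0,0],[0,0,9,0,0,0]]

```text
clock: 4.5
tcp_pos: [0.4875, -0.3821, 0.1472]
orientation: [0.001, 0.998, 0.056, 0.001]
wrist_force: [0.2, 0.1, -2.6]
finger_gap: 0.0433
```

```bash
python3 - <<'E'
from h import *
s=get_state();print(s["clock"],s["tcp_pos"],s["orientation"],s["finger_gap"],s["wrist_force"])
p=read_camera("scene");save(p,"s2.png")
E
```

```text
4.5 [ 0.48747079 -0.38205054  0.14720628] [0.00125234 0.99841111 0.0563253  0.0010679 ] 0.043293277379857484 [ 0.2148007   0.11628382 -2.57400524]
```

View pics/s2.png

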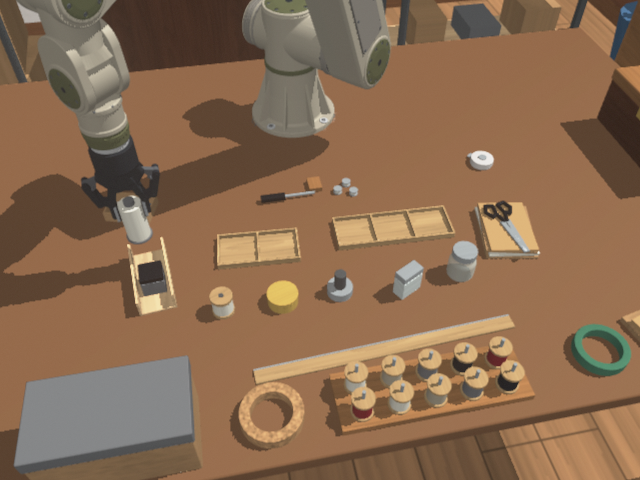

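Request:
send_rows:
  deltas:
    - [[0,0.7,0,0,0,1],[0,2,0,0,0,3],[0,4,0,0,0,6],[0,7,0,0,0,10],[0,10.5,0,0,0,15],[0,14,0,0,0,20],[0,18,0,0,0,25],[0,22,0,0,0,30],[0,26,0,0,0,35],[0,30,0,0,0,40],[0,34,0,0,0,45],[0,38,0,0,0,50]]

```text
clock: 5.75
tcp_pos: [0.485, 0.0012, 0.1445]
orientation: [-0.001, 0.88, 0.475, -0.001]
wrist_force: [1.7, -0.2, -1.8]
finger_gap: 0.0428
```

Request:
send_rows:
  deltas:
    - [[0,4,0,0,0,5],[-0.2,8,0,0,0,10],[-0.3,12,0,0,0,15],[-0.4,16,0,0,0,20],[-0.5,19,0,0,0,24],[-0.5,21.5,0,0,0,28],[-0.5,22.5,0,0,0,30],[-0.5,22.7,0,0,0,31],[-0.5,22.7,0,0,0,31]]

```text
clock: 6.65
tcp_pos: [0.4809, 0.2254, 0.1448]
orientation: [-0.0, 0.722, 0.691, -0.001]
wrist_force: [0.5, -0.4, -1.5]
finger_gap: 0.043
```

```bash
python3 - <<'E'
from h import *
s=get_state();print(s["clock"],s["tcp_pos"],s["orientation"],s["finger_gap"],s["wrist_force"])
p=read_camera("scene");save(p,"s3.png")
for o in silhouettes(p,"tube")[:1]:
    X,u,v=pts(p,o["mask"]);print(o["conf"],o["box"],np.percentile(X[:,2],[3,97]))
    from scipy.optimize import least_squares
    for a,b in((.095,.115),(.115,.14)):
        B=X[(X[:,2]>a)&(X[:,2]<b)]
        r=least_squares(lambda q:np.hypot(B[:,0]-q[0],B[:,1]-q[1])-.022,[.482,.225],loss="soft_l1",f_scale=.001);print(len(B),r.x,np.abs(r.fun).mean())
E
```

```text
6.65 [0.48093508 0.22543104 0.14484887] [-8.69973917e-05  7.22432911e-01  6.91440759e-01 -5.98565732e-04] 0.04299045886281757 [ 0.48944823 -0.3856438  -1.46181173]
0.79 [431.5, 179.4, 25.7, 50.2] [0.00194338 0.18567405]
190 [0.47957877 0.22127475] 0.0015750919916104182
183 [0.4797682  0.22157507] 0.0012391094866728647
```

View pics/s3.png

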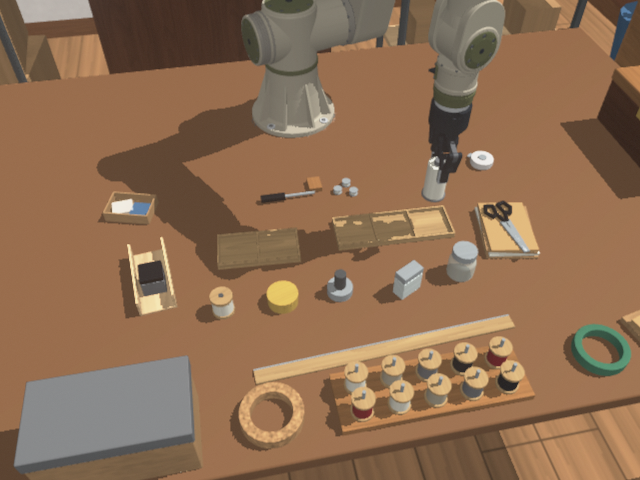

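Request:
send_rows:
  deltas:
    - [[0.1,0,-1,0,0,0],[0.1,0,-3,0,0,0],[0.1,0,-5.5,0,0,0],[0.1,0,-7.5,0,0,0],[0.1,0,-8.3,0,0,0],[0.1,0,-8.7,0,0,0],[0.1,0,-8.8,0,0,0],[0.1,0,-8.8,0,0,0]]

```text
clock: 7.55
tcp_pos: [0.4834, 0.2257, 0.058]
orientation: [0.0, 0.723, 0.691, 0.001]
wrist_force: [0.1, -0.0, -1.1]
finger_gap: 0.0429
```

Request:
send_rows:
  deltas:
    - [[0,0,-0.1,0,0,0],[0,0,-0.2,0,0,0],[0,0,-0.2,0,0,0]]

```text
clock: 7.85
tcp_pos: [0.4835, 0.226, 0.0568]
orientation: [0.001, 0.723, 0.691, 0.001]
wrist_force: [-1.3, -1.9, 4.7]
finger_gap: 0.043
```

Contact with the floor. I'll release and go up.

Request:
send_rows:
  deltas:
    - [[0,0,0,0,0,0],[0,0,0,0,0,0],[0,0,0,0,0,0],[0,0,0,0,0,0],[0,0,0,0,0,0],[0,0,0,0,0,0]]
  jaw: 1

```text
clock: 8.45
tcp_pos: [0.4827, 0.2257, 0.0552]
orientation: [0.0, 0.723, 0.691, -0.0]
wrist_force: [0.1, 0.3, 1.0]
finger_gap: 0.0855
```

Request:
send_rows:
  deltas:
    - [[0,0,1.5,0,0,0],[0,0,5,0,0,0],[0,0,9,0,0,0],[0,0,11,0,0,0],[0,0,11,0,0,0]]

```text
clock: 8.95
tcp_pos: [0.485, 0.2264, 0.1689]
orientation: [0.002, 0.723, 0.691, 0.003]
wrist_force: [0.4, 1.3, -1.5]
finger_gap: 0.0855
```

```bash
python3 - <<'E'
from h import *
s=get_state();print(s["clock"],s["tcp_pos"],s["orientation"],s["finger_gap"],s["wrist_force"])
p=read_camera("scene");save(p,"s4.png")
for o in silhouettes(p,"tube")[:1]:
    X,u,v=pts(p,o["mask"]);print(o["conf"],o["box"],np.percentile(X[:,2],[3,97]))
    from scipy.optimize import least_squares
    for a,b in((.02,.05),(.05,.08)):
        B=X[(X[:,2]>a)&(X[:,2]<b)]
        r=least_squares(lambda q:np.hypot(B[:,0]-q[0],B[:,1]-q[1])-.022,[.482,.225],loss="soft_l1",f_scale=.001);print(len(B),r.x,np.abs(r.fun).mean())
for o in silhouettes(p,"bobbin_box")[:1]:
    X,u,v=pts(p,o["mask"]);T=X[(X[:,2]>.048)];r=cv2.minAreaRect((T[:,:2]*1000).astype(np.float32));print(o["conf"],r)
E
```

```text
8.95 [0.48495841 0.22637621 0.16890729] [0.00158911 0.72261922 0.69123792 0.00301205] 0.08550544266547364 [ 0.4042063   1.31447597 -1.48457656]
0.71 [429.9, 210.6, 28.3, 41.6] [0.00718673 0.09830694]
206 [0.48171043 0.22244846] 0.0011235235018228753
198 [0.48178681 0.22235784] 0.0011395913913886295
0.8 ((543.3104858398438, -371.9945068359375), (49.5046272277832, 46.23941421508789), 4.891352653503418)
```

View pics/s4.png

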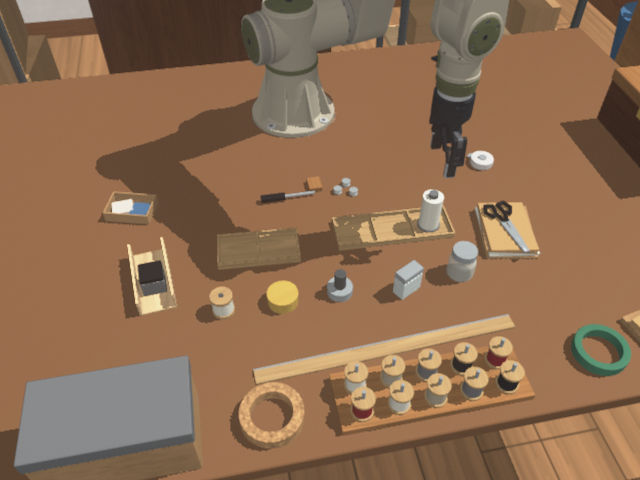

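Request:
send_rows:
  deltas:
    - [[0.2,-2,0,0,0,0.2],[0.6,-6,0,0,0,0.5],[1,-10.5,0,0,0,1],[1.5,-15,0,0,0,1.5],[2,-19.5,0,0,0,2],[2.5,-24,0,0,0,2.5],[3,-28.5,0,0,0,3],[3.5,-33,0,0,0,3.5],[4,-37.5,0,0,0,4],[4.5,-42,0,0,0,4.5],[5,-46.5,0,0,0,5],[5.5,-51,-2,0,0,6]]

```text
clock: 10.3
tcp_pos: [0.5383, -0.2867, 0.1456]
orientation: [0.001, 0.685, 0.728, 0.0]
wrist_force: [0.6, 0.5, 0.8]
finger_gap: 0.0855
```

Request:
send_rows:
  deltas:
    - [[0.3,-4.5,-1,0,0,0.4],[0.5,-7.5,-2,0,0,0.8],[0.6,-8.8,-2.5,0,0,0.8],[0.6,-8.8,-2.5,0,0,0.8],[0.6,-8.8,-2.5,0,0,0.8]]

```text
clock: 10.8
tcp_pos: [0.5431, -0.3708, 0.1194]
orientation: [-0.001, 0.68, 0.733, 0.0]
wrist_force: [-0.1, 0.2, 0.3]
finger_gap: 0.0858
```

```bash
python3 - <<'E'
from h import *
s=get_state();print(s["clock"],s["tcp_pos"],s["orientation"],s["finger_gap"],s["wrist_force"])
p=read_camera("scene");save(p,"s5.png")
E
```

```text
10.8 [ 0.54312057 -0.37084029  0.11937251] [-1.32936563e-03  6.80264111e-01  7.32965839e-01  2.27043551e-04] 0.08576687016232304 [-0.09358005  0.17303024  0.34901737]
```

View pics/s5.png

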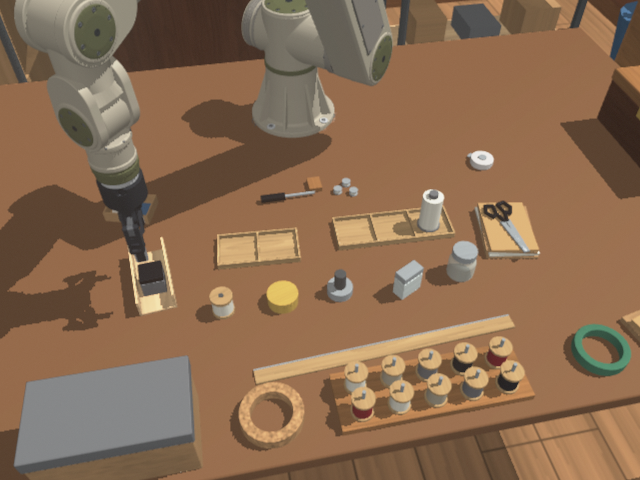

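Request:
send_rows:
  deltas:
    - [[0,-0.1,-2,0,0,0],[0,-0.1,-5,0,0,0],[0,-0.1,-8,0,0,0],[0,-0.1,-9.5,0,0,0],[0,-0.1,-10,0,0,0],[0,-0.1,-10,0,0,0]]

```text
clock: 11.45
tcp_pos: [0.5439, -0.3718, 0.0205]
orientation: [-0.0, 0.68, 0.733, 0.0]
wrist_force: [0.1, -0.7, -0.1]
finger_gap: 0.0855
```

Request:
send_rows:
  deltas:
    - [[0,0,0,0,0,0],[0,0,0,0,0,0],[0,0,0,0,0,0],[0,0,0,0,0,0],[0,0,0,0,0,0],[0,0,0,0,0,0],[0,0,0,0,0,0],[0,0,0,0,0,0]]
  jaw: -1
  force: 35

```text
clock: 12.25
tcp_pos: [0.5444, -0.374, 0.0219]
orientation: [0.001, 0.68, 0.733, 0.0]
wrist_force: [0.1, 1.7, 6.3]
finger_gap: 0.0453
```

Request:
send_rows:
  deltas:
    - [[0,0,0.5,0,0,0],[0,0,1.5,0,0,0],[0,0,3.5,0,0,0],[0,0,6,0,0,0],[0,0,8,0,0,0],[0,0,9,0,0,0],[0,0,9,0,0,0]]

```text
clock: 12.95
tcp_pos: [0.5446, -0.3741, 0.1124]
orientation: [0.002, 0.68, 0.733, 0.0]
wrist_force: [-0.4, -0.3, -0.6]
finger_gap: 0.0454
```

```bash
python3 - <<'E'
from h import *
s=get_state();print(s["clock"],s["tcp_pos"],s["orientation"],s["finger_gap"],s["wrist_force"])
p=read_camera("scene");save(p,"s6.png")
E
```

```text
12.95 [ 0.54455046 -0.37412886  0.11235626] [1.73180783e-03 6.80401196e-01 7.32837775e-01 9.36473385e-05] 0.0453716922409477 [-0.39649923 -0.28561742 -0.61941732]
```

View pics/s6.png

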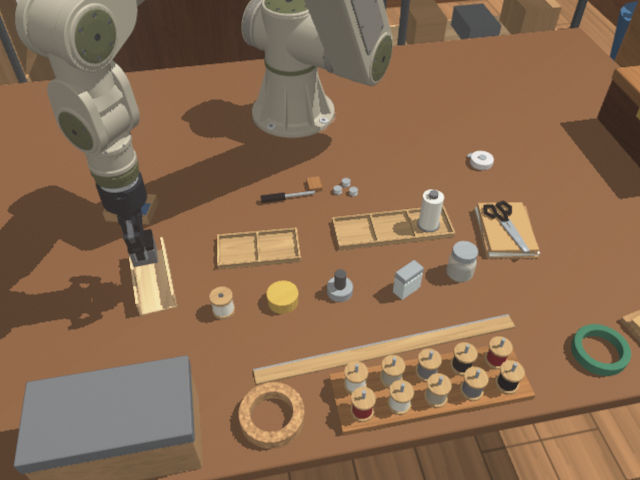

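Request:
send_rows:
  deltas:
    - [[-0.1,0.7,0,0,0,0],[-0.4,2.5,0,0,0,-0.5],[-0.8,5.5,0,0,0,-1],[-1.3,9.5,0,0,0,-1.5],[-1.8,14,0,0,0,-2],[-2.4,18.5,0,0,0,-2.5],[-3,23,0,0,0,-3],[-3.6,27.5,0,0,0,-3.5],[-4.2,32,0,0,0,-4],[-4.8,36.5,0,0,0,-4.5],[-5.4,41,0,0,0,-5],[-5.8,44.5,0,0,0,-5.5]]

```text
clock: 14.2
tcp_pos: [0.4832, 0.0743, 0.1091]
orientation: [-0.001, 0.714, 0.7, -0.001]
wrist_force: [0.5, 0.7, -1.2]
finger_gap: 0.0455
```

Request:
send_rows:
  deltas:
    - [[-0.3,3,0,0,0,-0.5],[-0.6,5.5,0,0,0,-1],[-0.7,6.7,0,0,0,-1],[-0.7,6.9,0,0,0,-1],[-0.7,6.9,0,0,0,-1],[-0.7,6.9,0,0,0,-1]]

```text
clock: 14.8
tcp_pos: [0.4787, 0.1397, 0.1101]
orientation: [0.0, 0.721, 0.693, -0.0]
wrist_force: [0.2, 0.4, -1.3]
finger_gap: 0.0453
```

```bash
python3 - <<'E'
from h import *
s=get_state();print(s["clock"],s["tcp_pos"],s["orientation"],s["finger_gap"],s["wrist_force"])
p=read_camera("scene");save(p,"s7.png")
E
```

```text
14.8 [0.47871891 0.13973046 0.1100787 ] [ 5.47091605e-05  7.21223865e-01  6.92702003e-01 -2.61496485e-04] 0.04527437304626867 [ 0.2169913   0.37116271 -1.26167136]
```

View pics/s7.png

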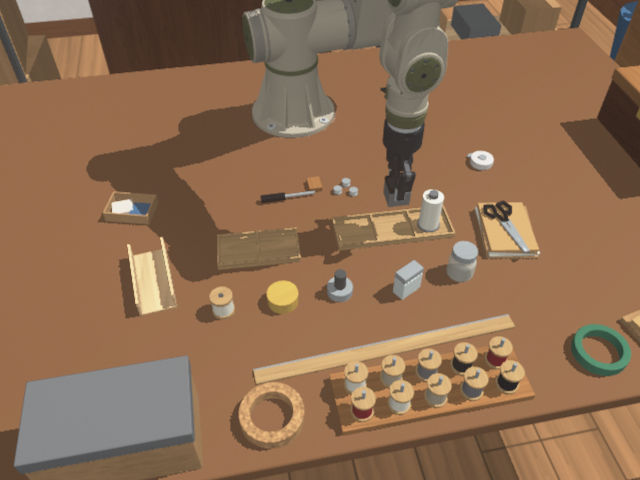

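Request:
send_rows:
  deltas:
    - [[0,0.1,-1,0,0,0],[0,0.1,-3,0,0,0],[0,0.1,-5.5,0,0,0],[0,0.1,-7.5,0,0,0],[0,0.1,-8.3,0,0,0],[0,0.1,-8.7,0,0,0],[0,0.1,-8.9,0,0,0],[0,0.1,-9,0,0,0],[0,0.1,-9,0,0,0]]

```text
clock: 15.75
tcp_pos: [0.4782, 0.1412, 0.0218]
orientation: [0.0, 0.721, 0.693, -0.0]
wrist_force: [-5.0, -2.3, 7.9]
finger_gap: 0.0454
```

Request:
send_rows:
  deltas:
    - [[0,0,0.05,0,0,0],[0,0,0.05,0,0,0],[0,0,0.05,0,0,0],[0,0,0.05,0,0,0],[0,0,0.05,0,0,0],[0,0,0.05,0,0,0]]
  jaw: 0.6

```text
clock: 16.35
tcp_pos: [0.4787, 0.1417, 0.0207]
orientation: [0.0, 0.721, 0.693, -0.0]
wrist_force: [0.1, -0.7, -0.7]
finger_gap: 0.0679
```

Request:
send_rows:
  deltas:
    - [[0,0,1.5,0,0,0],[0,0,5,0,0,0],[0,0,9,0,0,0],[0,0,12,0,0,0],[0,0,12,0,0,0]]

```text
clock: 16.85
tcp_pos: [0.4818, 0.1421, 0.1453]
orientation: [0.002, 0.721, 0.693, 0.003]
wrist_force: [-0.0, -0.2, -0.7]
finger_gap: 0.0684
```

```bash
python3 - <<'E'
from h import *
s=get_state();print(s["clock"],s["tcp_pos"],s["orientation"],s["finger_gap"],s["wrist_force"])
p=read_camera("scene");save(p,"s8.png")
for n in ("bobbin_box","weight"):
  for o in silhouettes(p,n)[:1]:
    X,u,v=pts(p,o["mask"]);zt=np.percentile(X[:,2],97);T=X[(X[:,2]>zt-.006)];r=cv2.minAreaRect((T[:,:2]*1000).astype(np.float32));print(n,o["conf"],zt,r)
    if n=="weight":
        from scipy.optimize import least_squares
        B=X[(X[:,2]>.028)&(X[:,2]<.055)]
        r=least_squares(lambda q:np.hypot(B[:,0]-q[0],B[:,1]-q[1])-.012,[.628,-.01],loss="soft_l1",f_scale=.001);print(len(B),r.x,np.abs(r.fun).mean())
E
```

```text
16.85 [0.48178763 0.14213159 0.14528769] [0.00247763 0.7208008  0.69312979 0.00334093] 0.06844313718762911 [-0.01383829 -0.1669808  -0.71829912]
bobbin_box 0.77 0.055578303953604455 ((480.67626953125, 140.92355346679688), (44.936161041259766, 48.47442626953125), 88.19554901123047)
weight 0.91 0.05984912750431649 ((628.1113891601562, -10.569087982177734), (21.392189025878906, 23.844837188720703), 77.54293060302734)
104 [ 0.62656438 -0.00967538] 0.0010464850645623875
```

View pics/s8.png

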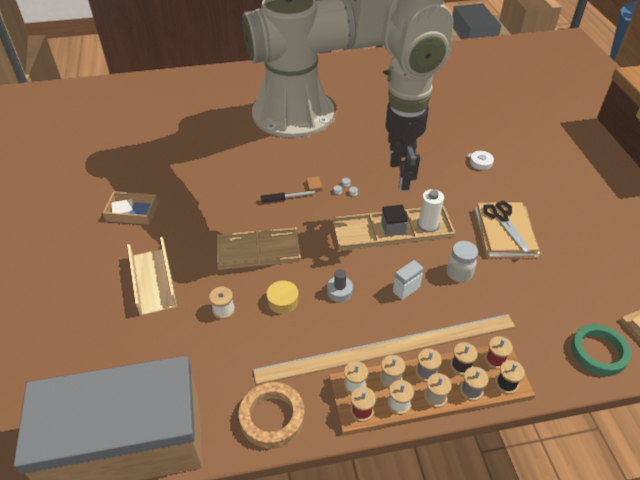

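Request:
send_rows:
  deltas:
    - [[2,-2,0,0,0,0],[5,-5,0,0,0,0],[8.5,-8.5,0,0,0,0],[12,-12,0,0,0,0],[14,-14.3,-1,0,0,0],[14.9,-15.1,-3,0,0,0],[14.9,-15.1,-6,0,0,0],[14.9,-15.1,-6,0,0,0],[14.9,-15.1,-6,0,0,0]]

```text
clock: 17.9
tcp_pos: [0.6258, -0.009, 0.079]
orientation: [-0.002, 0.721, 0.693, -0.001]
wrist_force: [0.3, 1.3, -0.6]
finger_gap: 0.0683
```

```bash
python3 - <<'E'
from h import *
s=get_state();print(s["clock"],s["tcp_pos"],s["orientation"],s["finger_gap"],s["wrist_force"])
p=read_camera("scene");save(p,"s9.png")
E
```

```text
17.9 [ 0.62582365 -0.00899997  0.07897389] [-0.00189424  0.72081817  0.69312012 -0.00143756] 0.06826636295111967 [ 0.28011896  1.30258421 -0.59134421]
```

View pics/s9.png

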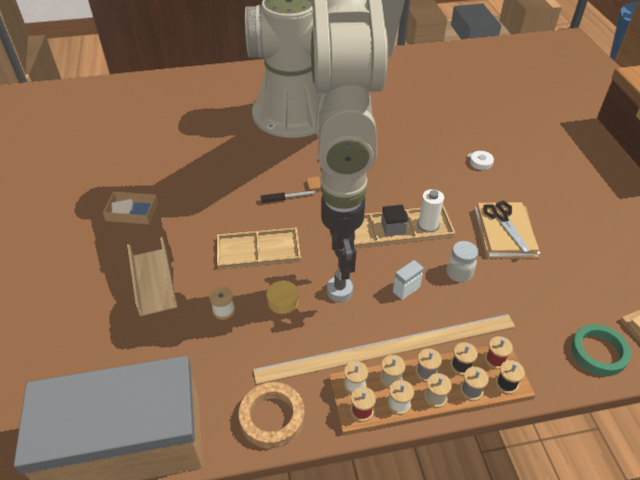

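Request:
send_rows:
  deltas:
    - [[0.1,-0.1,-1,0,0,0],[0.1,-0.1,-3,0,0,0],[0.1,-0.1,-4.7,0,0,0],[0.1,-0.1,-5.2,0,0,0],[0.1,-0.1,-5.2,0,0,0]]

```text
clock: 18.45
tcp_pos: [0.6283, -0.0101, 0.0287]
orientation: [-0.0, 0.721, 0.693, -0.0]
wrist_force: [-0.7, 0.0, 0.3]
finger_gap: 0.0686
```

Request:
send_rows:
  deltas:
    - [[0,0,0,0,0,0],[0,0,0,0,0,0],[0,0,0,0,0,0],[0,0,0,0,0,0],[0,0,0,0,0,0],[0,0,0,0,0,0],[0,0,0,0,0,0],[0,0,0,0,0,0]]
  jaw: -1
  force: 60

```text
clock: 19.25
tcp_pos: [0.6289, -0.0104, 0.03]
orientation: [0.0, 0.721, 0.693, 0.0]
wrist_force: [-1.8, 0.4, 5.5]
finger_gap: 0.0223
```

Request:
send_rows:
  deltas:
    - [[0,0,0.5,0,0,0],[0,0,1.5,0,0,0],[0,0,3,0,0,0],[0,0,5,0,0,0],[0,0,7,0,0,0],[0,0,8,0,0,0],[0,0,8,0,0,0]]

```text
clock: 19.95
tcp_pos: [0.6299, -0.0105, 0.1107]
orientation: [0.001, 0.721, 0.693, 0.001]
wrist_force: [1.5, 0.1, -4.9]
finger_gap: 0.0223
```

```bash
python3 - <<'E'
from h import *
s=get_state();print(s["clock"],s["tcp_pos"],s["orientation"],s["finger_gap"],s["wrist_force"])
p=read_camera("scene");save(p,"s10.png")
E
```

```text
19.95 [ 0.62992419 -0.01047049  0.11068955] [0.00136402 0.72081589 0.69312443 0.00105834] 0.02226270119578979 [ 1.52646958  0.13154777 -4.92266139]
```

View pics/s10.png

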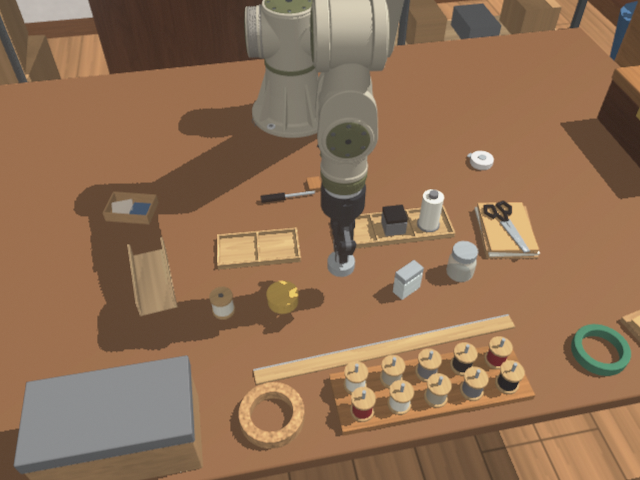

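Request:
send_rows:
  deltas:
    - [[-0.7,0.3,0,0,0,0],[-2.5,1,0,0,0,0],[-5.5,2.4,0,0,0,0],[-9,4,0,0,0,0],[-12,5.3,0,0,0,0],[-14.5,6.4,0,0,0,0],[-15.2,6.8,0,0,0,0],[-15.2,6.8,0,0,0,0],[-15.2,6.8,-1,0,0,0],[-15.2,6.8,-3,0,0,0],[-15.2,6.8,-5,0,0,0],[-15.2,6.8,-5,0,0,0]]

```text
clock: 21.2
tcp_pos: [0.4753, 0.0572, 0.0557]
orientation: [-0.002, 0.721, 0.693, -0.002]
wrist_force: [-1.4, -0.4, -3.8]
finger_gap: 0.0219
```

```bash
python3 - <<'E'
from h import *
s=get_state();print(s["clock"],s["tcp_pos"],s["orientation"],s["finger_gap"],s["wrist_force"])
p=read_camera("scene");save(p,"s11.png")
E
```

```text
21.2 [0.47525885 0.05722425 0.05568619] [-0.00175417  0.7211254   0.69280006 -0.00177365] 0.02190289112044363 [-1.38662169 -0.39467529 -3.77261088]
```

View pics/s11.png

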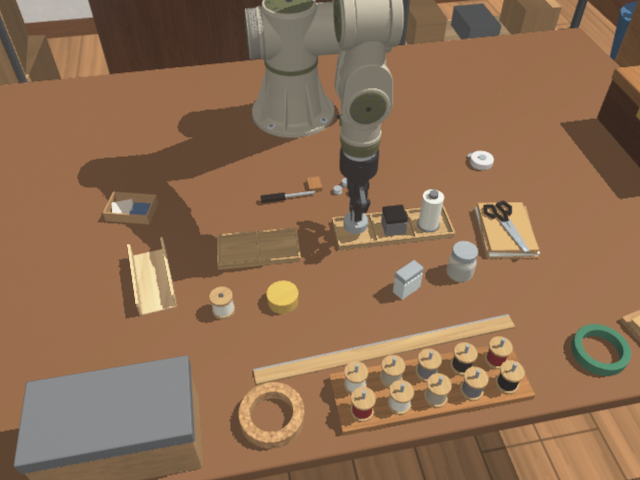

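Request:
send_rows:
  deltas:
    - [[0,0,-0.8,0,0,0],[0,0,-1.6,0,0,0],[0,0,-2.1,0,0,0],[0,0,-2.4,0,0,0],[0,0,-2.5,0,0,0],[0,0,-2.5,0,0,0]]

```text
clock: 21.85
tcp_pos: [0.4768, 0.0577, 0.034]
orientation: [0.0, 0.721, 0.693, 0.0]
wrist_force: [0.7, -0.5, -3.3]
finger_gap: 0.0223
```

Request:
send_rows:
  deltas:
    - [[0,0,-0.1,0,0,0],[0,0,-0.15,0,0,0],[0,0,-0.15,0,0,0]]

```text
clock: 22.15
tcp_pos: [0.477, 0.0578, 0.0339]
orientation: [0.001, 0.721, 0.693, 0.0]
wrist_force: [-4.7, -0.1, 10.9]
finger_gap: 0.0222
```

Down on the floor. Release and rise.

Request:
send_rows:
  deltas:
    - [[0,0,0.05,0,0,0],[0,0,0.05,0,0,0],[0,0,0.05,0,0,0],[0,0,0.05,0,0,0],[0,0,0.05,0,0,0],[0,0,0.05,0,0,0]]
  jaw: 0.4

```text
clock: 22.75
tcp_pos: [0.4767, 0.0577, 0.0327]
orientation: [-0.0, 0.721, 0.693, -0.0]
wrist_force: [0.0, -0.0, 0.9]
finger_gap: 0.0595
```

Request:
send_rows:
  deltas:
    - [[0,0,1.5,0,0,0],[0,0,5,0,0,0],[0,0,9,0,0,0],[0,0,11,0,0,0],[0,0,11,0,0,0]]

```text
clock: 23.25
tcp_pos: [0.4791, 0.0576, 0.1461]
orientation: [0.002, 0.721, 0.693, 0.002]
wrist_force: [0.1, -1.0, 0.9]
finger_gap: 0.0596
```

```bash
python3 - <<'E'
from h import *
s=get_state();print(s["clock"],s["tcp_pos"],s["orientation"],s["finger_gap"],s["wrist_force"])
p=read_camera("scene");save(p,"s12.png")
for n in ("weight","needle_tin"):
  for o in silhouettes(p,n)[:1]:
    X,u,v=pts(p,o["mask"]);zt=np.percentile(X[:,2],97);T=X[(X[:,2]>zt-.006)];r=cv2.minAreaRect((T[:,:2]*1000).astype(np.float32));print(n,o["conf"],zt,r)
E
```

```text
23.25 [0.47910671 0.05758934 0.14608021] [0.00237305 0.72080937 0.6931257  0.00223123] 0.05958118813027174 [ 0.12813929 -0.99269755  0.90416412]
weight 0.64 0.06352841728949843 ((479.959716796875, 57.84927749633789), (19.74274444580078, 21.285961151123047), 59.06497573852539)
needle_tin 0.74 0.06497025943324042 ((648.2930297851562, 122.88031005859375), (30.080265045166016, 54.16481018066406), 29.69087791442871)
```

View pics/s12.png

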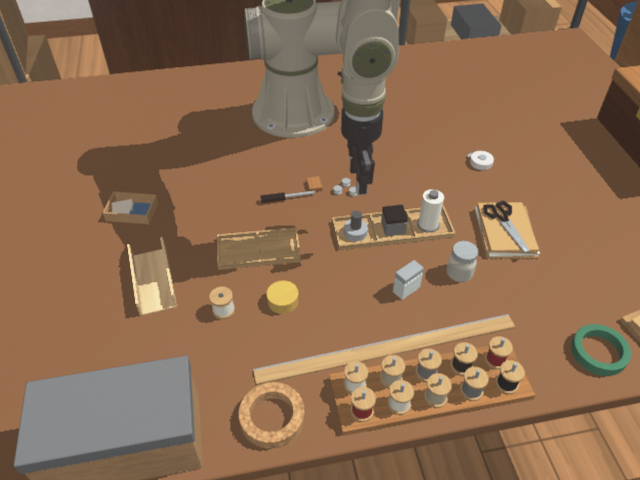

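Request:
send_rows:
  deltas:
    - [[1.5,0.6,0,0,0,5],[4.5,1.7,0,0,0,10],[8.5,3.2,0,0,0,16],[12.5,4.7,0,0,0,22],[15.5,5.8,0,0,0,27],[17.1,6.4,-1,0,0,30.3],[17.1,6.4,-3,0,0,30.3],[17.1,6.4,-4,0,0,30.3],[17.1,6.4,-4,0,0,30.3],[17.1,6.4,-4,0,0,30.3]]
  jaw: 0.6

```text
clock: 24.4
tcp_pos: [0.6468, 0.1215, 0.1022]
orientation: [-0.001, 0.515, 0.857, -0.001]
wrist_force: [0.6, 0.4, 0.5]
finger_gap: 0.0686
```

```bash
python3 - <<'E'
from h import *
s=get_state();print(s["clock"],s["tcp_pos"],s["orientation"],s["finger_gap"],s["wrist_force"])
p=read_camera("scene");save(p,"s13.png")
E
```

```text
24.4 [0.64675748 0.12149007 0.10219145] [-7.69334945e-04  5.14772253e-01  8.57326474e-01 -5.02228279e-04] 0.0686161542012629 [0.60254085 0.37600259 0.54068438]
```

View pics/s13.png

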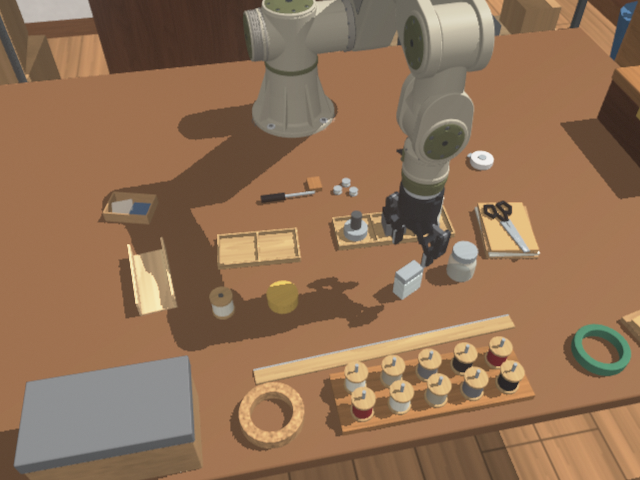

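Request:
send_rows:
  deltas:
    - [[0.1,0.1,-1.5,0,0,0],[0.1,0.1,-4,0,0,0],[0.1,0.1,-6.5,0,0,0],[0.1,0.1,-7.4,0,0,0],[0.1,0.1,-7.4,0,0,0]]

```text
clock: 24.95
tcp_pos: [0.6477, 0.1225, 0.0282]
orientation: [-0.001, 0.515, 0.857, -0.001]
wrist_force: [0.2, -0.3, 0.9]
finger_gap: 0.0682
```

Request:
send_rows:
  deltas:
    - [[0,0,0,0,0,0],[0,0,0,0,0,0],[0,0,0,0,0,0],[0,0,0,0,0,0],[0,0,0,0,0,0],[0,0,0,0,0,0],[0,0,0,0,0,0],[0,0,0,0,0,0]]
  jaw: -1
  force: 35

```text
clock: 25.75
tcp_pos: [0.6496, 0.1227, 0.0303]
orientation: [0.001, 0.515, 0.857, 0.001]
wrist_force: [-1.1, -0.3, 6.5]
finger_gap: 0.0277
```

Request:
send_rows:
  deltas:
    - [[0,0,0.5,0,0,0],[0,0,1.5,0,0,0],[0,0,4,0,0,0],[0,0,7,0,0,0],[0,0,9,0,0,0],[0,0,10,0,0,0],[0,0,10,0,0,0]]

```text
clock: 26.45
tcp_pos: [0.6497, 0.1228, 0.1308]
orientation: [0.001, 0.515, 0.857, 0.001]
wrist_force: [0.1, -0.3, -0.8]
finger_gap: 0.0275
```

```bash
python3 - <<'E'
from h import *
s=get_state();print(s["clock"],s["tcp_pos"],s["orientation"],s["finger_gap"],s["wrist_force"])
p=read_camera("scene");save(p,"s14.png")
E
```

```text
26.45 [0.64972393 0.12278802 0.13075563] [0.00133042 0.51461031 0.85742261 0.00096405] 0.027538292075334873 [ 0.13267682 -0.28171878 -0.8175664 ]
```

View pics/s14.png

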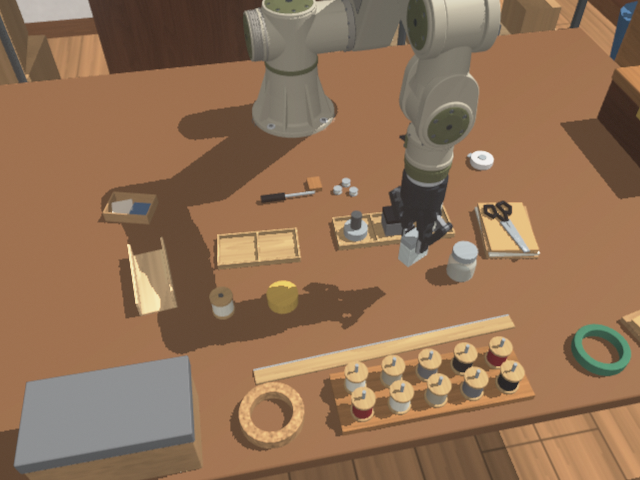

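Request:
send_rows:
  deltas:
    - [[-0.5,-0.7,0,0,0,-1],[-1.8,-2.6,0,0,0,-4],[-4,-5.8,0,0,0,-8],[-6.5,-9.5,0,0,0,-13],[-9,-13.2,0,0,0,-18],[-11.5,-16.9,0,0,0,-23],[-13.8,-20.2,0,0,0,-27.5],[-15.5,-22.7,0,0,0,-31],[-16.1,-23.6,0,0,0,-32.2],[-16.1,-23.6,-1,0,0,-32.2],[-16.1,-23.6,-3,0,0,-32.2],[-16.1,-23.6,-3,0,0,-32.2]]

```text
clock: 27.7
tcp_pos: [0.486, -0.1116, 0.0957]
orientation: [-0.003, 0.732, 0.682, -0.001]
wrist_force: [-0.6, -0.1, -1.1]
finger_gap: 0.0276
```

```bash
python3 - <<'E'
from h import *
s=get_state();print(s["clock"],s["tcp_pos"],s["orientation"],s["finger_gap"],s["wrist_force"])
p=read_camera("scene");save(p,"s15.png")
E
```

```text
27.7 [ 0.48595796 -0.11159461  0.09568004] [-0.00253413  0.7316874   0.68163503 -0.00090378] 0.02760918393452803 [-0.55865713 -0.14595813 -1.11678467]
```

View pics/s15.png

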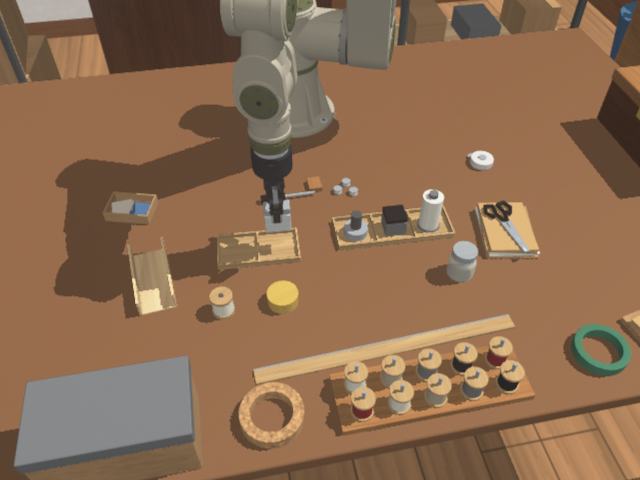

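Request:
send_rows:
  deltas:
    - [[0,-0.1,-1,0,0,0],[0,-0.1,-3,0,0,0],[0,-0.1,-5,0,0,0],[0,-0.1,-5.8,0,0,0],[0,-0.1,-6.2,0,0,0],[0,-0.1,-6.4,0,0,0],[0,-0.1,-6.5,0,0,0],[0,-0.1,-6.5,0,0,0]]

```text
clock: 28.55
tcp_pos: [0.4883, -0.1145, 0.0344]
orientation: [0.001, 0.732, 0.681, 0.0]
wrist_force: [0.1, 0.3, -0.7]
finger_gap: 0.027
```

Request:
send_rows:
  deltas:
    - [[0,0,-0.1,0,0,0],[0,0,-0.15,0,0,0],[0,0,-0.15,0,0,0]]

```text
clock: 28.85
tcp_pos: [0.4883, -0.1146, 0.0343]
orientation: [0.001, 0.732, 0.681, 0.0]
wrist_force: [-3.2, 0.7, 10.8]
finger_gap: 0.0276
```

Request:
send_rows:
  deltas:
    - [[0,0,0.05,0,0,0],[0,0,0.05,0,0,0],[0,0,0.05,0,0,0],[0,0,0.05,0,0,0],[0,0,0.05,0,0,0],[0,0,0.05,0,0,0]]
  jaw: 0.3

```text
clock: 29.45
tcp_pos: [0.4876, -0.1143, 0.0327]
orientation: [-0.0, 0.732, 0.681, -0.0]
wrist_force: [-0.9, -0.3, 0.3]
finger_gap: 0.0558
```

Request:
send_rows:
  deltas:
    - [[0,0,1.5,0,0,0],[0,0,5,0,0,0],[0,0,9,0,0,0],[0,0,10,0,0,0],[0,0,10,0,0,0]]

```text
clock: 29.95
tcp_pos: [0.4892, -0.1149, 0.1347]
orientation: [0.002, 0.732, 0.681, 0.001]
wrist_force: [-0.2, 1.2, 0.1]
finger_gap: 0.0558
```

```bash
python3 - <<'E'
from h import *
s=get_state();print(s["clock"],s["tcp_pos"],s["orientation"],s["finger_gap"],s["wrist_force"])
p=read_camera("scene");save(p,"s16.png")
for n in ("needle_tin","reel"):
  for o in silhouettes(p,n)[:1]:
    X,u,v=pts(p,o["mask"]);zt=np.percentile(X[:,2],97);T=X[(X[:,2]>zt-.006)];r=cv2.minAreaRect((T[:,:2]*1000).astype(np.float32));print(n,o["conf"],zt,r)
E
```

```text
29.95 [ 0.48919476 -0.11494251  0.13469763] [0.00203307 0.73221733 0.68106737 0.00094578] 0.05582062113577283 [-0.19187175  1.18986362  0.07029848]
needle_tin 0.66 0.0690765021321831 ((490.48516845703125, -114.32334899902344), (49.629234313964844, 31.427839279174805), 80.91673278808594)
reel 0.67 0.051396287098394035 ((631.3497924804688, -242.259765625), (41.96487808227539, 45.18120193481445), 84.05740356445312)
```

View pics/s16.png

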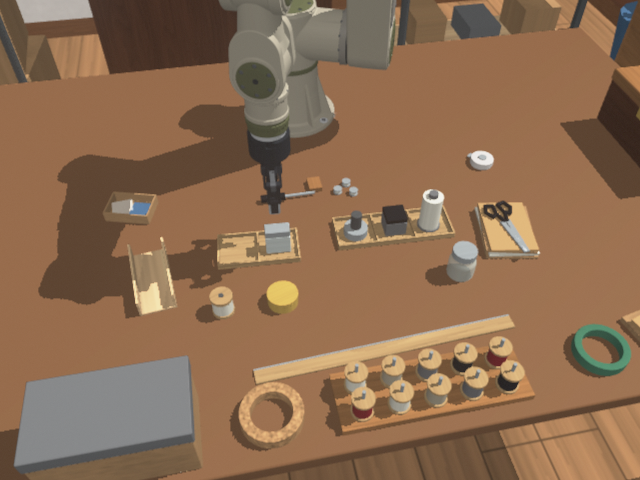

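Request:
send_rows:
  deltas:
    - [[1.5,-1.4,0,0,0,0],[4.5,-4.1,0,0,0,0],[8,-7.3,0,0,0,0],[11.5,-10.4,0,0,0,0],[13.6,-12.3,-1,0,0,0],[14.2,-12.8,-3,0,0,0],[14.2,-12.8,-4,0,0,0],[14.2,-12.8,-4,0,0,0],[14.2,-12.8,-4,0,0,0]]
  jaw: 1

```text
clock: 31.0
tcp_pos: [0.6285, -0.2413, 0.092]
orientation: [-0.001, 0.732, 0.681, -0.0]
wrist_force: [-0.5, 0.5, -0.1]
finger_gap: 0.0851
```

```bash
python3 - <<'E'
from h import *
s=get_state();print(s["clock"],s["tcp_pos"],s["orientation"],s["finger_gap"],s["wrist_force"])
p=read_camera("scene");save(p,"s17.png")
E
```

```text
31.0 [ 0.62849199 -0.24125408  0.09204744] [-1.20068224e-03  7.32051714e-01  6.81247898e-01 -3.84584031e-04] 0.08505028288309192 [-0.46639161  0.4704517  -0.07371607]
```

View pics/s17.png

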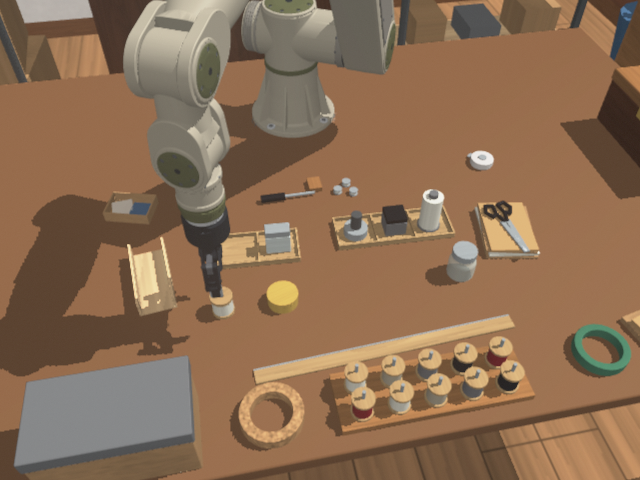

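Request:
send_rows:
  deltas:
    - [[0,0,-1.5,0,0,0],[0,0,-4,0,0,0],[0,0,-6.5,0,0,0],[0,0,-7.5,0,0,0],[0,0,-7.6,0,0,0]]

```text
clock: 31.55
tcp_pos: [0.6287, -0.2415, 0.0163]
orientation: [-0.001, 0.732, 0.681, -0.0]
wrist_force: [-0.5, 0.5, -1.1]
finger_gap: 0.0856
```

Request:
send_rows:
  deltas:
    - [[0,0,0,0,0,0],[0,0,0,0,0,0],[0,0,0,0,0,0],[0,0,0,0,0,0],[0,0,0,0,0,0],[0,0,0,0,0,0],[0,0,0,0,0,0],[0,0,0,0,0,0]]
  jaw: -1
  force: 30

```text
clock: 32.35
tcp_pos: [0.6306, -0.2428, 0.0186]
orientation: [0.001, 0.732, 0.681, 0.0]
wrist_force: [-0.1, 0.3, 5.7]
finger_gap: 0.0429
```

Request:
send_rows:
  deltas:
    - [[0,0,0.5,0,0,0],[0,0,1.5,0,0,0],[0,0,3.5,0,0,0],[0,0,6,0,0,0],[0,0,8,0,0,0],[0,0,8,0,0,0]]

```text
clock: 32.95
tcp_pos: [0.6318, -0.2435, 0.1011]
orientation: [0.003, 0.732, 0.681, 0.001]
wrist_force: [1.2, -0.8, -0.7]
finger_gap: 0.0424
```

```bash
python3 - <<'E'
from h import *
s=get_state();print(s["clock"],s["tcp_pos"],s["orientation"],s["finger_gap"],s["wrist_force"])
p=read_camera("scene");save(p,"s18.png")
E
```

```text
32.95 [ 0.63184933 -0.24345318  0.10110594] [0.00317824 0.73220577 0.68107515 0.00111622] 0.042400988901249416 [ 1.23761337 -0.77041954 -0.72004523]
```

View pics/s18.png

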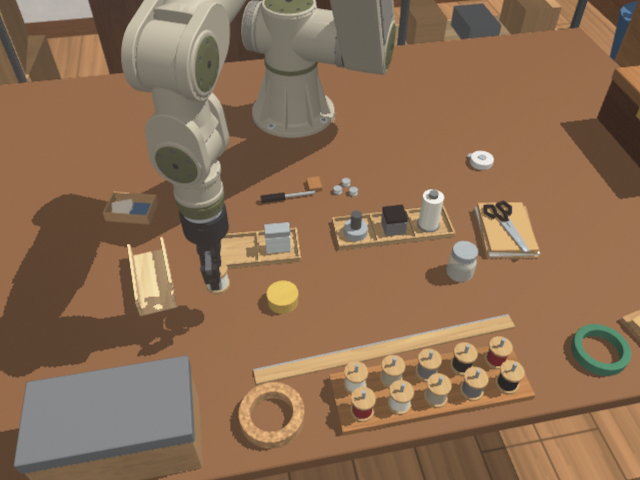

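Request:
send_rows:
  deltas:
    - [[-0.7,0.2,0,0,0,0],[-2.5,0.7,0,0,0,0],[-5.5,1.6,0,0,0,0],[-9,2.7,0,0,0,0],[-12,3.6,0,0,0,0],[-14.2,4.2,0,0,0,0],[-14.9,4.4,0,0,0,0],[-14.9,4.4,0,0,0,0],[-14.9,4.4,-1,0,0,0],[-14.9,4.4,-3,0,0,0],[-14.9,4.4,-4,0,0,0],[-14.9,4.4,-4,0,0,0]]

```text
clock: 34.2
tcp_pos: [0.4799, -0.1978, 0.0545]
orientation: [-0.002, 0.732, 0.681, -0.0]
wrist_force: [0.0, 0.4, -0.4]
finger_gap: 0.0427
```

```bash
python3 - <<'E'
from h import *
s=get_state();print(s["clock"],s["tcp_pos"],s["orientation"],s["finger_gap"],s["wrist_force"])
p=read_camera("scene");save(p,"s19.png")
E
```

```text
34.2 [ 0.47994449 -0.19775067  0.05453998] [-1.78711854e-03  7.32170307e-01  6.81119086e-01 -4.88753790e-04] 0.042671381716345 [ 0.01777505  0.39254751 -0.36114307]
```

View pics/s19.png

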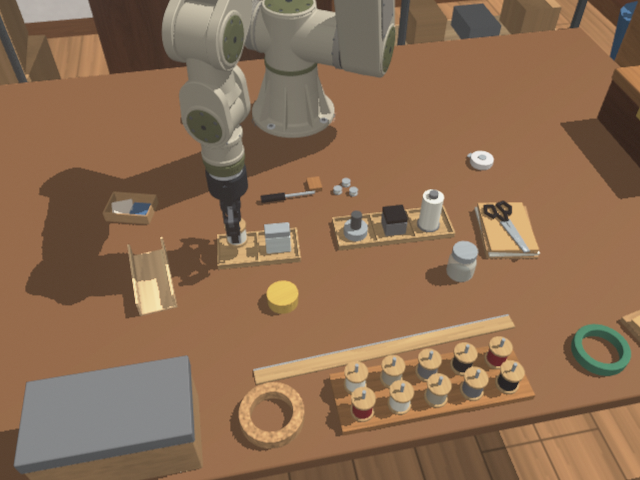

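Request:
send_rows:
  deltas:
    - [[0,0,-1,0,0,0],[0,0,-2.2,0,0,0],[0,0,-2.9,0,0,0],[0,0,-3.2,0,0,0],[0,0,-3.3,0,0,0],[0,0,-3.4,0,0,0],[0,0,-3.4,0,0,0]]

```text
clock: 34.95
tcp_pos: [0.4809, -0.1984, 0.023]
orientation: [0.0, 0.732, 0.681, 0.0]
wrist_force: [-0.2, 0.2, -0.5]
finger_gap: 0.0431
```

Request:
send_rows:
  deltas:
    - [[0,0,-0.1,0,0,0],[0,0,-0.15,0,0,0],[0,0,-0.15,0,0,0]]

```text
clock: 35.25
tcp_pos: [0.481, -0.1985, 0.0225]
orientation: [0.001, 0.732, 0.681, 0.0]
wrist_force: [-2.3, 0.7, 6.5]
finger_gap: 0.0425
```

Request:
send_rows:
  deltas:
    - [[0,0,0.05,0,0,0],[0,0,0.05,0,0,0],[0,0,0.05,0,0,0],[0,0,0.05,0,0,0],[0,0,0.05,0,0,0],[0,0,0.05,0,0,0]]
  jaw: 0.5

```text
clock: 35.85
tcp_pos: [0.4806, -0.1983, 0.0217]
orientation: [-0.0, 0.732, 0.681, 0.0]
wrist_force: [0.3, -0.3, -0.7]
finger_gap: 0.0641
```

Request:
send_rows:
  deltas:
    - [[0,0,1.5,0,0,0],[0,0,5,0,0,0],[0,0,9,0,0,0],[0,0,13,0,0,0],[0,0,16,0,0,0],[-1,-3,17,0,0,0],[-3,-7,18,0,0,0],[-5,-11,18,0,0,0],[-6,-14,18,0,0,0],[-6,-14,18,0,0,0],[-6,-14,18,0,0,0]]

```text
clock: 36.95
tcp_pos: [0.4202, -0.3387, 0.2015]
orientation: [-0.0, 0.733, 0.68, 0.0]
wrist_force: [-0.9, 1.2, -0.9]
finger_gap: 0.064
```

```bash
python3 - <<'E'
from h import *
s=get_state();print(s["clock"],s["tcp_pos"],s["finger_gap"],s["wrist_force"])
for c in ("top","scene"):
    p=read_camera(c);save(p,c+"F.png")
    for n in "tray2 tube bobbin_box reel weight needle_tin pin_tin jar".split():
        for o in silhouettes(p,n)[:2]:
            if o["conf"]<.4: continue
            X,u,v=pts(p,o["mask"])
            zt=np.percentile(X[:,2],97);T=X[X[:,2]>zt-.006]
            r=cv2.minAreaRect((T[:,:2]*1000).astype(np.float32))
            print(c,n,round(o["conf"],2),np.round(o["box"]),"ztop",round(zt,4),np.round(r[0],1),np.round(r[1],1),round(r[2],1))
E
```

```text
36.95 [ 0.4201863  -0.33867137  0.20152331] 0.06395846019291156 [-0.91624453  1.1824833  -0.90728456]
top tray2 0.71 [381. 269.  76.  43.] ztop 0.0178 [ 484.  -156.8] [172.5  88.2] 86.1
top tray2 0.57 [253. 275. 112.  42.] ztop 0.017 [479.6 140.9] [256.4  88.1] 87.5
top tube 0.81 [214. 272.  29.  24.] ztop 0.1001 [483.3 220.3] [18.3 17.3] 88.2
top bobbin_box 0.78 [250. 274.  25.  24.] ztop 0.0558 [478.3 141. ] [44.7 45. ] 0.4
top reel 0.89 [400. 266.  25.  22.] ztop 0.0562 [ 481.7 -199. ] [42.2 40.2] 89.2
top weight 0.95 [291. 275.  22.  21.] ztop 0.065 [478.2  56.1] [22.4 21.6] 43.8
top needle_tin 0.61 [366. 267.  25.  17.] ztop 0.0699 [ 489.1 -114.1] [50.7 26.7] 88.8
top pin_tin 0.74 [365. 205.  25.  25.] ztop 0.0325 [ 629.8 -125.1] [57.7 58.9] 61.8
top jar 0.87 [208. 210.  30.  29.] ztop 0.0738 [625.9 241.9] [47.  47.6] 89.7
scene tray2 0.83 [256. 249.  86.  42.] ztop 0.0167 [ 483.8 -155.2] [171.3  94.4] 86.1
scene tray2 0.76 [392. 229. 123.  45.] ztop 0.0172 [478.8 141.3] [255.8  95.4] 88.0
scene tube 0.78 [429. 212.  28.  40.] ztop 0.0983 [484.9 222. ] [19.1 27.8] 74.0
scene bobbin_box 0.89 [393. 221.  27.  36.] ztop 0.055 [480.1 141.5] [53.4 46.9] 0.9
scene reel 0.95 [237. 243.  24.  34.] ztop 0.0554 [ 482.7 -198.9] [41.1 45.9] 86.6
scene weight 0.68 [355. 227.  20.  31.] ztop 0.0637 [478.5  57.3] [22.5 23. ] 24.1
scene needle_tin 0.81 [278. 237.  26.  30.] ztop 0.0688 [ 490.7 -113.2] [51.3 34.5] 81.7
scene needle_tin 0.72 [393. 220.  29.  35.] ztop 0.0549 [480.1 141.5] [53.4 46.9] 0.9
scene pin_tin 0.68 [284. 296.  34.  33.] ztop 0.0317 [ 628.8 -125.2] [60.7 61.8] 48.9
scene pin_tin 0.6 [430. 211.  28.  41.] ztop 0.0983 [484.9 222. ] [19.1 27.8] 74.0
scene jar 0.9 [462. 261.  30.  41.] ztop 0.0734 [625.  243.9] [47.  53.5] 60.4
```

View pics/sceneF.png

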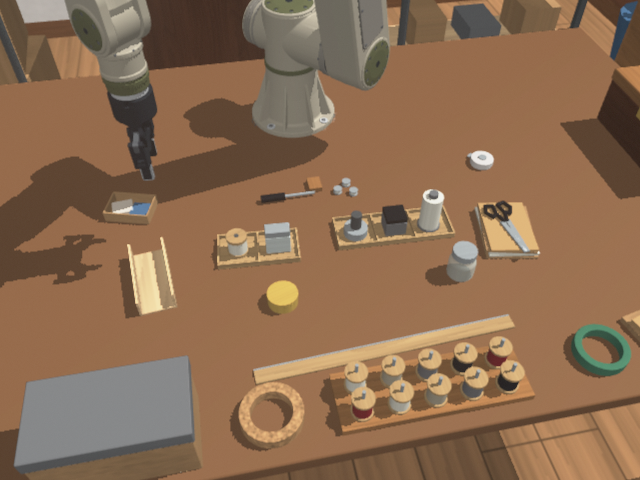

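View pics/topF.png

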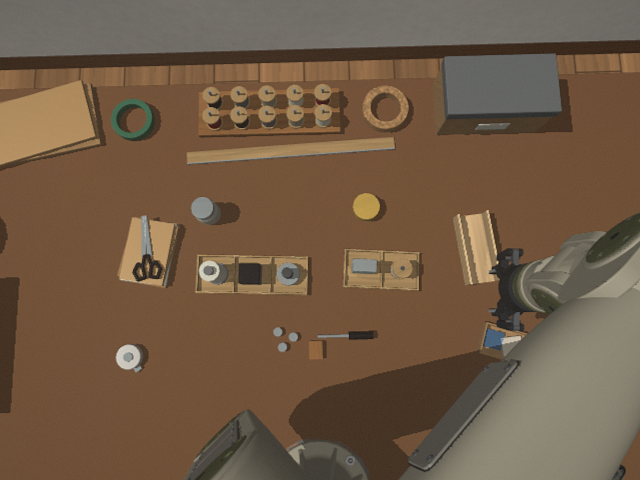

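All five things stand upright in their own pockets. In the top view tray3 holds the tube, box and weight at (212,272), (250,274) and (290,274), and tray2 holds the tin and reel at (365,267) and (400,267). The pin tin and jar haven't moved.

```bash
python3 -c "
from workcell import *
print(hand_in(), get_state()['clock'])"
```

```text
the job is handed in; nothing more can be done
the job is handed in; nothing more can be done
```

Both sewing kits are made up and the job is handed in, about 38 s into the 112 s allowed. I took the tube out of the lane first, then the bobbin box, the weight, the needle tin and the reel.

- **Tray with three pockets:** the tube, the bobbin box and the weight each stand in their own pocket.
- **Tray with two pockets:** the needle tin and the reel each stand in their own pocket.

**Last checks:** both cameras show each thing upright and within about 5 mm of its pocket centre. The measured tops match things standing on the pocket floors, allowing for a camera reading that runs 2–4 mm high. The pin tin and the jar stand where they started, to within about 2 mm. The gripper was empty and clear of everything. Every wrist force reading I saw stayed under about 12 N.

**What disagreed:** the networks gave a few false second matches, such as the box as "needle_tin", the tube as "pin_tin" and the two trays swapped. I ruled these out against the pictures. The two cameras differ by 1–2 mm on positions.

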